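Tare the footed cup on the puzzle scale, then weigh the marble-topped weight

TASK

Set the empty footed cup on the scale's pan, slide its foot under the clip and press it lightly against the clip's end stop, then let go of it. Press the scale's tare key down to its stop and hold it there with a firm, steady push for a good second, and only then lower the marble-topped weight gently into the cup and leave it standing there. Do not force anything, and leave the other things on the table where they are.

Things in the scene. Friction and masses are not known exactly. Their poses are not given: they have to be found in the camera images.
- scale: Flat grey bench scale, 230 (x) x 160 (y) x 40 mm, fixed to the table. Origin at the centre of its underside on the table, z up, x from the key end to the clip end. A steel pan, 160 x 150 mm, covers x = -50 to +110 mm of it; the pan's flat top is 46 mm above the origin. Setting things down on it must stay gentle (under 50 N, knocks included).
- clip: Aluminium horseshoe clip fixed on the pan, open towards the scale's -x, axes as the scale's. Origin on the pan's top where the cup's origin lies when fully home. Side walls x = -10 to +33 mm, inner faces y = +-28.5 mm. Lips over them reach in to y = +-22 mm, undersides 8 and tops 11.5 mm above the pan: a foot cannot enter from above, only slide in along +x.
- clip_stop (a point): Middle of the inner face of the clip's rigid end wall, the end stop: at the clip's x = +27 mm, 6 mm above the pan. Axes as the clip's. Home is reached when the cup's foot is pressed along +x against it with 2 to 12 N for 0.3 s; the cup must never load the clip with more than 18 N. Weight borne by the pan adds friction that is not part of this push.
- clip_mouth (a point): Point on the pan's top at the clip's x = -55 mm, on its middle line: a cup set down here stands on the pan clear of the lips. Axes as the clip's. Flared guide walls without lips, 11.5 mm high, run from the clip's x = -10 (28 mm off the middle line) out to about -32 mm (41 mm off it).
- tare: Round black tare key, 26 mm across, moving straight down on a spring. Origin on its axis, 9 mm below its top (the scale's x = -85, y = -30, z = 40 mm when up). Starts to move at 1.5 N, meets a hard stop 3 mm down at 2.4 N; registers when held on the stop with 4 to 11 N for 0.8 s, the cup home, empty and untouched. Never more than 18 N.
- tare_top (a point): Centre of the tare key's top face, 49 mm above the table when up. z up.
- cup: White ceramic footed cup, 46 mm high, about 0.16 kg (hidden +-25 %). Origin at the centre of its underside, z its axis, round. Foot: disc 54 mm across, 5.5 mm thick; stem 36 mm across; above it an open bowl, 56 mm across and straight-sided outside from 26 to 46 mm height, wall 4 mm, 48 mm inside, inner floor 22 mm above the origin. Can be gripped across the bowl at about 36 mm height.
- weight: Marble-topped weight, 69 mm high, about 0.12 kg (hidden +-25 %). Origin at the centre of its underside, z its axis, round. Brass foot 30 mm across and 16 mm high, thin stem 12 mm across, on top a green glass ball 26 mm across whose centre is 56 mm above the origin: grip it there. Lower it in and let go when it stands; a drop of 5 mm or more is too rough.
- cone_weight: Bystander: brass weight of the same foot and stem with a cone on top instead of a ball, 70 mm high. Origin at the underside's centre.
- thimble: Bystander: ceramic thimble cup, 32 mm across, 30 mm high. Origin at the underside's centre.
- canister: Bystander: lidded copper canister, 94 mm across, 125 mm high. Origin at the underside's centre.
- pine_lower: Bystander: lower of two stacked pine box halves, 110 x 110 x 35 mm. Origin at the underside's centre.
- pine_upper: Bystander: upper pine box half, upside down on the lower one, 110 x 110 x 35 mm. Origin at the underside's centre.
- burr: Bystander: six-piece wooden burr puzzle, 76 mm in each direction. Origin at the underside's centre.

How it is judged (in metres and radians):
On the way, in this order (a step that is already met when the one before it is completed fails the run):
1. the cup, upright and with its foot under the clip, within 3 mm of home, is pressed against the clip with 2 to 12 N for 0.3 s (x of cup in the frame of clip between -0.003 and 0.003 m and y of cup in the frame of clip between -0.003 and 0.003 m and z of cup in the frame of clip between -0.002 and 0.002 m and angle between cup's own z axis and vertical below 0.06 rad and contact force between cup and clip between 2 and 12 N), for 0.3 s.
2. with the cup home, empty and not touched by the robot, the tare key is held at its stop (at least 2.5 mm down) with 4 to 11 N for 0.8 s (x of cup in the frame of clip between -0.003 and 0.003 m and y of cup in the frame of clip between -0.003 and 0.003 m and z of cup in the frame of clip between -0.002 and 0.002 m and angle between cup's own z axis and vertical below 0.06 rad and contact force between tare and anything else between 4 and 11 N and z of tare in the frame of scale below 0.0375 m and contact force between each of the arm, the fingers and cup below 0.1 N and horizontal distance between weight and cup above 0.06 m), for 0.8 s.
At the end, for the whole second after the job is handed in: Cup home in the clip (within 3 mm, 2 mm in height, upright within 0.06 rad); marble-topped weight upright (0.1 rad) on the cup's inner floor (axes within 12 mm, underside 19 to 25 mm above the cup's); tare key up again; cup and weight at rest (x of cup in the frame of clip between -0.003 and 0.003 m and y of cup in the frame of clip between -0.003 and 0.003 m and z of cup in the frame of clip between -0.002 and 0.002 m and angle between cup's own z axis and vertical below 0.06 rad and horizontal distance between weight and cup below 0.012 m and z of weight in the frame of cup between 0.019 and 0.025 m and angle between weight's own z axis and vertical below 0.1 rad and linear speed of each of cup, weight below 0.01 m/s and z of tare in the frame of scale above 0.039 m); the robot touches nothing.
It fails at once if the cup presses on the clip with more than 18 N (contact force between cup and clip above 18 N).
It fails at once if the tare key takes more than 18 N (contact force between tare and anything else above 18 N).
It fails at once if the weight is dropped into the cup (faster than 0.3 m/s within 60 mm above the cup's underside) (horizontal distance between weight and cup below 0.02 m and z of weight in the frame of cup below 0.06 m and linear speed of weight above 0.3 m/s).
It fails at once if the cup is rammed down on the scale with more than 50 N (contact force between cup and scale above 50 N).
It fails at once if one of the bystanders listed is moved more than 15 mm (distance of any of cone_weight, thimble, canister, pine_upper, pine_lower, burr from where it was at the start of the episode above 0.015 m).
It also fails if it takes over 72 s, if anything falls off the work surface, if the arm or the gripper's body presses on something with over 40 N, if the wrist force passes 120 N, or if a joint passes its speed limit or range.

ROBOT

A 6-joint arm with a two-finger parallel gripper is mounted at the origin on the work surface. World frame = base frame: x ahead of the robot, y to its left, z up, the work surface at z = 0. Lengths are in m, angles in degrees, forces in N, time in s.
With the tool pointing down it reaches from about 0.25 to 0.8 m from the base axis. Payload 8.5 kg.
Tool frame: the origin (TCP) lies at the very end of the fingers, on their centre line; the grasp point (between the pads) lies 19 mm behind it; z points along the fingers, y is the line along which they close (so a half turn about z gives the same grasp; the last joint's range is limited). The gripper opens to 85 mm and grips with 20 to 120 N. Pads are 22 mm wide; open, the fingers measure 114 mm over their backs; the gripper's body (76 mm by 85 mm) begins 54 mm behind the grasp point. The pads swing forward as they close: fully open they stand 13 mm farther back than shut.
Start: joints at [-63.484, 13.648, -0.773, 75.585, 0, 90], TCP at [0.234, -0.47, 0.231] pointing down, gripper open.
Joint ranges: [-152.45, 152.45], [-59.26, 108.67], [-65.41, 83.53], [-104.44, 129.93], [-82.83, 76.93], [-180, 180]. Speed limits (degrees/s): [127.2, 127.2, 159.86, 180, 180, 180].

INTERFACE

Orientations are given as [roll, pitch, yaw] about the fixed x, y, z axes, in that order (R = Rz(yaw) Ry(pitch) Rx(roll)).
In Python, from plant import r, eyes, order gives the robot as it stands. The module is installed in compiled form; this text tells all that it offers.
- The arm moves only by the tool drive_tool, never from a script. Its argument "commands" is a list of rows, each a list of 7 numbers: the gripper command: -1 is fully open, 1 is shut, values between are in proportion, then the shift along the world's x, y, z in mm, then the turn, a rotation vector about the world's x, y, z in rad. In form: [[grip, tx, ty, tz, wx, wy, wz], ...]. A call has exactly 8 rows; each row is the pose to reach, as a shift and turn from the pose commanded when the call began; what a row does not reach only later rows make up. A row lasts 1/12 s, in which the tool goes at most 41.7 mm and 7.16 degrees, less where a joint would pass 70% of its speed; a pose out of reach is approached as far as the arm can. A call with a gripper value outside its range is refused whole. The fingers move at their own pace and stop on an object; "grip_force" is the grip in N (left out, the last holds). Time passes only in rows, so rows that repeat a pose let the fingers close, or fill a call up. It gives the time, the measured TCP pose, the force, the opening and the grip force at its end, in the units of the state.
- r.read_state(): the state, without advancing time (a new reading comes with each control period).
- eyes.read_camera(name): name is "scene" or "top" or "wrist"; returns a dict with "img" (420x560x3 uint8, red, green, blue), "mtx" (3x3 intrinsics, pixels), "rvec" (rotation vector, rad) and "tvec" (3), from world to camera coordinates, as OpenCV has them; the wrist camera has in their place "mount" (4x4, takes a point from camera to tool coordinates, whose origin is the TCP and whose axes are the flange's). Camera axes: x right, y down, z forward; pixel columns grow to the right and rows downward; lengths in m; the calibration is good to about 2 mm. The wrist camera is an equidistant fisheye: a pixel r from the principal point sees the ray r / f radians off the axis. A picture is of the moment at which its call begins: read the wrist's pose just before it. There is no depth.
- order.finish_job(): hands the job in; it is judged then, once.
The state is a dict: "time_s": time; "joint_positions": joint angles; "joint_vel": joint speeds; "tau": joint torques, N m; "ee_pos": TCP position; "ee_rot": TCP orientation; "wrist_force": force on the tool from outside, world axes, zero at the start; "moment": the same for the moment, N m; "width": finger opening in m; "gripper_force": force on a finger pad.
Only numpy, scipy, OpenCV 4.12 (cv2) and the standard library are available. Lean on these libraries where they do the work, as an engineer would, in place of code of your own. Each camera call takes 0.05 s, during which the arm holds its last target. There are 200 camera calls.

## Working session

There is one attempt and no reset: what is moved stays moved. The work goes in short steps, Python scripts to look and compute and a tool call to move; the robot and the scene stay as the last step left them, time stands still between calls to the robot, and variables do not carry over. Pictures are saved under pics/ and viewed, at most 10 in all, crops included, and the job is handed in when it is done.

Besides the shell and the picture viewer there is one more tool, called after "Request:" as a command line: name --pt "numbers of a row" for each row, then --argument value for the rest. drive_tool: Moves the arm, as the interface text tells. Its arguments: {"type":"object","properties":{"commands":{"type":"array"},"grip_force":{"type":"number"}},"required":["commands"]}

```bash
mkdir -p pics; cat > h.py <<'E'
import numpy as np, cv2
from plant import r, eyes, order
from scipy.spatial.transform import Rotation as R
def cam(n):
    s=r.read_state(); c=eyes.read_camera(n); c['s']=s; return c
def save(c,name): cv2.imwrite('pics/'+name+'.png',c['img'][:,:,::-1])
def ray(c,u,v):
    K=c['mtx']
    if 'mount' in c:
        x=(u-K[0,2])/K[0,0]; y=(v-K[1,2])/K[1,1]; t=np.hypot(x,y)
        d=np.array([x/t*np.sin(t),y/t*np.sin(t),np.cos(t)]) if t>0 else np.array([0,0,1.])
        T=np.eye(4); T[:3,:3]=R.from_euler('xyz',c['s']['ee_rot'],degrees=True).as_matrix(); T[:3,3]=c['s']['ee_pos']
        M=T@np.array(c['mount']); return M[:3,3],M[:3,:3]@d
    Rm=cv2.Rodrigues(np.array(c['rvec'],float))[0]; t=np.array(c['tvec'],float).ravel()
    return -Rm.T@t, Rm.T@np.array([(u-K[0,2])/K[0,0],(v-K[1,2])/K[1,1],1])
def onz(c,u,v,z):
    o,d=ray(c,u,v); return o+d*(z-o[2])/d[2]
def proj(c,P):
    if 'mount' in c:
        T=np.eye(4); T[:3,:3]=R.from_euler('xyz',c['s']['ee_rot'],degrees=True).as_matrix(); T[:3,3]=c['s']['ee_pos']
        p=np.linalg.inv(T@np.array(c['mount']))@np.append(P,1); t=np.arctan2(np.hypot(p[0],p[1]),p[2]); h=np.hypot(p[0],p[1])
        K=c['mtx']; return K[0,2]+K[0,0]*t*p[0]/h, K[1,2]+K[1,1]*t*p[1]/h
    return cv2.projectPoints(np.array([P],float),np.array(c['rvec'],float),np.array(c['tvec'],float),c['mtx'],None)[0].ravel()
E
python3 - <<'E'
from h import *
a=[cam(n) for n in('top','scene','wrist')]
for c,n in zip(a,('top','scene','wrist')): save(c,n+'0')
s=a[2]['s']; print(s); print(a[2]['mount'],a[2]['mtx']); print(ray(a[0],280,210),ray(a[1],280,210))
E
```

```text
{'time_s': 0.1, 'joint_positions': array([-6.34852530e+01,  1.36800811e+01, -8.10617593e-01,  7.55838178e+01,
        1.78667910e-03,  8.99993084e+01]), 'joint_vel': array([-0.09645598, -0.06602482,  0.12795289,  0.01877198, -0.09242019,
       -0.02601461]), 'tau': array([ 3.85444832e-05, -5.39720571e+01,  3.46998668e+01,  1.34886423e-02,
        1.01988434e-05, -5.65434505e-06]), 'ee_pos': array([ 0.23422476, -0.46945811,  0.23072861]), 'ee_rot': array([-1.79925484e+02, -1.78757699e-03,  2.65154362e+01]), 'wrist_force': array([ 0.17645074, -0.47588858, -0.99737913]), 'moment': array([0.02712466, 0.03036578, 0.01767344]), 'gripper_force': 0.0, 'width': 0.08560408257815538}
[[ 2.82868890e-04 -9.49791590e-01 -3.12883135e-01  7.99778538e-02]
 [ 9.99999950e-01  2.24319908e-04  2.23123929e-04  8.91330925e-04]
 [-1.41735315e-04 -3.12883183e-01  9.49791606e-01 -1.42966251e-01]
 [ 0.00000000e+00  0.00000000e+00  0.00000000e+00  1.00000000e+00]] [[325.1922621    0.         276.56811373]
 [  0.         325.1922621  208.52123606]
 [  0.           0.           1.        ]]
(array([0.34337683, 0.02553529, 1.37129718]), array([ 0.15290661, -0.01330633, -0.98818726])) (array([ 1.21150867, -0.23672843,  0.81734787]), array([-0.63461335,  0.23088822, -0.73770108]))
```

View pics/top0.png

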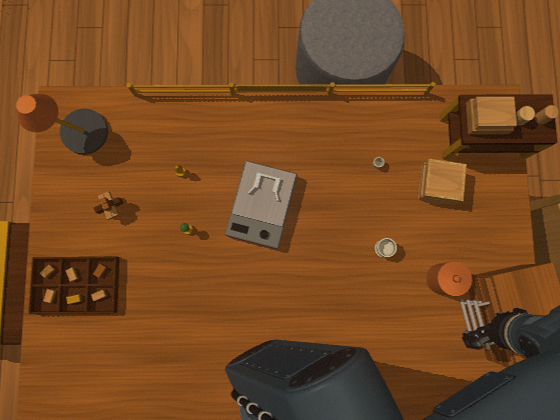

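View pics/scene0.png

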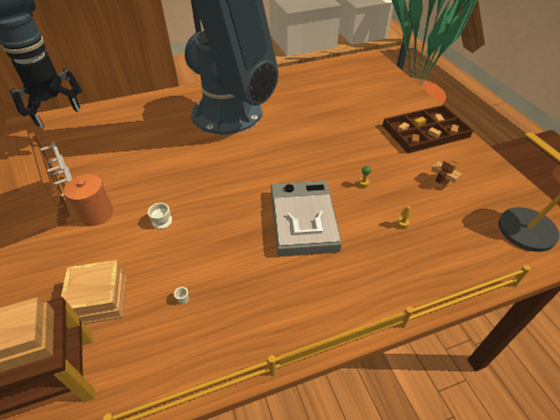

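The top view shows the cup at about (386,248), the scale centred near (262,204) with its clip at (267,185) and its black key at (265,234), and the green-ball weight at (187,229). The thimble is at (379,162). In the scene view the same items are at cup (160,215), clip (307,225), key (290,188) and weight (366,172).

```bash
python3 - <<'E'
from h import *
c=cam('top'); s=cam('scene'); np.set_printoptions(precision=4,suppress=True)
def blob(c,m,u,v,w):
    k=np.zeros(m.shape,np.uint8); k[v-w:v+w,u-w:u+w]=m[v-w:v+w,u-w:u+w]
    n,l,st,ce=cv2.connectedComponentsWithStats(k); i=1+np.argmax(st[1:,4]); return ce[i],st[i],(l==i).astype(np.uint8)
for n,im,pts in (('top',c,dict(cup=(386,248,18),scale=(262,204,52),weight=(187,229,12))),('scene',s,dict(cup=(160,215,20),scale=(305,218,50),weight=(366,172,10)))):
    hsv=cv2.cvtColor(im['img'],cv2.COLOR_RGB2HSV)
    grey=((hsv[...,1]<85)&(hsv[...,2]>60)).astype(np.uint8)
    green=((hsv[...,0]>40)&(hsv[...,0]<90)&(hsv[...,1]>80)).astype(np.uint8)
    for k,(u,v,w) in pts.items():
        ce,st,m=blob(im,green if k=='weight' else grey,u,v,w); print(n,k,ce,st)
        z={'cup':.046,'scale':.04,'weight':.056}[k]
        print('  c',onz(im,*ce,z))
        if k=='scale':
            m=cv2.morphologyEx(m,cv2.MORPH_CLOSE,np.ones((9,9),np.uint8))
            q=cv2.boxPoints(cv2.minAreaRect(cv2.findContours(m,0,1)[0][0])); print(np.array([onz(im,*p,z)[:2] for p in q]))
for t in((265,234,.049),(250,192,.0575),(265,173,.0575)): print(t,onz(c,*t))
for n,im,b in(('t',c,(220,150,310,260)),('s',s,(260,175,350,260))):
    x0,y0,x1,y1=b; cv2.imwrite(f'pics/sc_{n}.png',cv2.resize(im['img'][y0:y1,x0:x1,::-1],None,fx=5,fy=5,interpolation=2))
E
python3 -c "
import cv2,numpy as np
a=cv2.imread('pics/sc_t.png');b=cv2.imread('pics/sc_s.png');h=600
a=cv2.resize(a,(400,489));b=cv2.resize(b,(400,378));o=np.zeros((489,800,3),np.uint8);o[:489,:400]=a;o[:378,400:]=b;cv2.imwrite('pics/sc.png',o)"
```

```text
top cup [385.2516 247.6553] [375 238  22  19 322]
  c [ 0.4366 -0.2932  0.046 ]
top scale [261.6052 203.1366] [ 226  161   71   87 3961]
  c [0.57   0.0609 0.04  ]
[[ 0.479   0.1673]
 [ 0.7004  0.1108]
 [ 0.6575 -0.0436]
 [ 0.4378  0.0165]]
top weight [183.5263 226.8421] [181 224   6   7  38]
  c [0.5007 0.2829 0.056 ]
scene cup [159.7467 215.4782] [148 203  24  26 458]
  c [ 0.4582 -0.295   0.046 ]
scene scale [304.2144 219.4278] [ 271  181   71   75 4194]
  c [0.5953 0.0539 0.04  ]
[[ 0.4411  0.0157]
 [ 0.4843  0.1964]
 [ 0.7183  0.1005]
 [ 0.6795 -0.0522]]
scene weight [365.74 170.16] [362 167   8   8  50]
  c [0.4967 0.2825 0.056 ]
(265, 234, 0.049) [0.4788 0.0514 0.049 ]
(250, 192, 0.0575) [0.5999 0.0938 0.0575]
(265, 173, 0.0575) [0.6556 0.0502 0.0575]
```

View pics/sc.png

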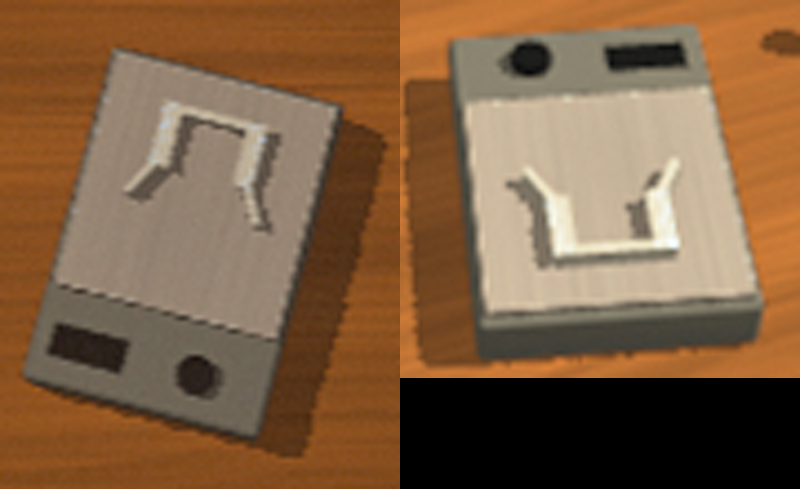

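The enlarged crops (top view on the left) show the clip's horseshoe opening toward the key end, with the key at crop (198,376), which is pixel (264.6,234.6). The scale's yaw is about -14.8°. I'll move above the cup next, with the gripper aligned to the scale.

Request:
drive_tool --pt "-1 30 26 0 0 0 -0.1" --pt "-1 60 52 0 0 0 -0.2" --pt "-1 90 78 0 0 0 -0.3" --pt "-1 120 104 0 0 0 -0.4" --pt "-1 150 130 -10 0 0 -0.5" --pt "-1 180 155 -25 0 0 -0.6" --pt "-1 205 176 -40 0 0 -0.7" --pt "-1 205 176 -40 0 0 -0.72" --grip_force 40

```text
time_s: 0.92
ee_pos: [0.4421, -0.2897, 0.1885]
ee_rot: [-179.9, 0.1, -14.9]
wrist_force: [-0.5, -0.6, 0.4]
width: 0.0851
gripper_force: 0.0
```

```bash
python3 - <<'E'
from h import *
np.set_printoptions(precision=4,suppress=True)
c=cam('wrist'); save(c,'w1'); print(c['s']['ee_pos'],c['s']['ee_rot'],c['s']['time_s'])
hsv=cv2.cvtColor(c['img'],cv2.COLOR_RGB2HSV); m=((hsv[...,1]<85)&(hsv[...,2]>80)).astype(np.uint8)
n,l,st,ce=cv2.connectedComponentsWithStats(m)
for i in range(1,n):
    if st[i,4]>300: print(st[i],ce[i],onz(c,*ce[i],.04))
print(proj(c,[.4366,-.2932,.046]))
E
```

```text
[ 0.4421 -0.2897  0.1885] [-179.8564    0.131   -14.8627] 0.9167
[   0   72   43  187 4423] [ 13.9469 176.9677] [0.5439 0.0033 0.04  ]
[ 257  161   60   64 3015] [286.4143 192.9592] [ 0.4391 -0.299   0.04  ]
[143 268  35  51 528] [159.1288 292.4508] [ 0.365  -0.1345  0.04  ]
[376 268  35  51 526] [394.1768 292.7757] [ 0.2978 -0.3875  0.04  ]
[ 485  280   68  102 1935] [516.168  328.8894] [ 0.156  -0.5795  0.04  ]
(np.float64(281.1498005012018), np.float64(198.8617605425629))
```

View pics/w1.png

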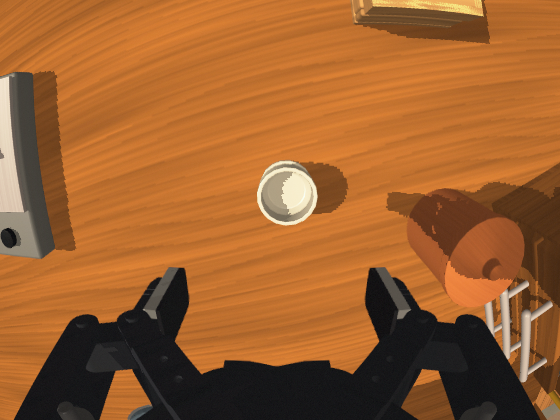

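The wrist view shows the cup rim as a circle about 60 px wide around (287,195), with the finger pads at about (172,290) and (390,290).

```bash
python3 - <<'E'
from h import *
np.set_printoptions(precision=4,suppress=True)
c=cam('wrist')
hsv=cv2.cvtColor(c['img'],cv2.COLOR_RGB2HSV); m=((hsv[...,1]<85)&(hsv[...,2]>80)).astype(np.uint8)
k=np.zeros_like(m);k[155:235,250:325]=m[155:235,250:325]
q=max(cv2.findContours(k,0,1)[0],key=cv2.contourArea)[:,0]; q=q[q[:,1]>190]
P=np.array([onz(c,*p,.046)[:2] for p in q])
A=np.c_[2*P,np.ones(len(P))]; x=np.linalg.lstsq(A,(P**2).sum(1),rcond=None)[0]
print(x[:2],np.sqrt(x[2]+x[:2]@x[:2]),c['s']['ee_pos'])
E
```

```text
[ 0.4375 -0.2988] 0.0271728565387976 [ 0.4406 -0.2912  0.1896]
```

Request:
drive_tool --pt "-1 -1.5 -5 -15 0 0 0" --pt "-1 -1.5 -5 -45 0 0 0" --pt "-1 -1.5 -5 -80 0 0 0" --pt "-1 -1.5 -5 -115 0 0 0" --pt "-1 -1.5 -5 -145 0 0 0" --pt "-1 -1.5 -5 -165 0 0 0" --pt "-1 -1.5 -5 -176 0 0 0" --pt "-1 -1.5 -5 -176 0 0 0"

```text
time_s: 1.68
ee_pos: [0.4358, -0.2989, 0.0134]
ee_rot: [-179.9, 0.2, -14.7]
wrist_force: [-0.9, -0.1, 0.1]
width: 0.0852
gripper_force: 0.0
```

Request:
drive_tool --pt "0 0 0 0 0 0 0" --pt "1 0 0 0 0 0 0" --pt "1 0 0 0 0 0 0" --pt "1 0 0 0 0 0 0" --pt "1 0 0 0 0 0 0" --pt "1 0 0 0 0 0 0" --pt "1 0 0 0 0 0 0" --pt "1 0 0 0 0 0 0" --grip_force 30

```text
time_s: 2.35
ee_pos: [0.4386, -0.2997, 0.0168]
ee_rot: [179.9, -0.1, -14.7]
wrist_force: [-1.8, -1.2, 7.0]
width: 0.054
gripper_force: 33.0
```

Request:
drive_tool --pt "1 0 0 3 0 0 0" --pt "1 0 0 15 0 0 0" --pt "1 0 5 40 0 0 0" --pt "1 10 25 70 0 0 0" --pt "1 25 55 100 0 0 0" --pt "1 40 90 125 0 0 0" --pt "1 50 125 140 0 0 0" --pt "1 60 160 145 0 0 0"

```text
time_s: 3.02
ee_pos: [0.4994, -0.1379, 0.1637]
ee_rot: [-180.0, -0.3, -14.8]
wrist_force: [1.5, 0.9, -0.5]
width: 0.0539
gripper_force: 32.3
```

Request:
drive_tool --pt "1 10 35 0 0 0 0" --pt "1 20 70 0 0 0 0" --pt "1 30 105 0 0 0 0" --pt "1 40 140 0 0 0 0" --pt "1 45 170 0 0 0 0" --pt "1 50 193 0 0 0 0" --pt "1 52 203 0 0 0 0" --pt "1 52 203 0 0 0 0"

```text
time_s: 3.68
ee_pos: [0.5174, -0.0935, 0.1601]
ee_rot: [-178.1, 0.1, -11.3]
wrist_force: [0.7, -0.3, -1.0]
width: 0.0542
gripper_force: 32.3
```

```bash
python3 - <<'E'
from h import *
np.set_printoptions(precision=4,suppress=True)
for i in range(3):
    c=cam('wrist'); print(c['s']['ee_pos'],c['s']['ee_rot'],c['s']['wrist_force'],c['s']['width'],c['s']['time_s'])
save(c,'w2'); print(proj(c,[.6149,.0478,.046]),proj(c,[.4788,.0534,.049]))
E
```

```text
[ 0.5174 -0.0935  0.1601] [-178.0773    0.0854  -11.3018] [ 0.6674 -0.3392 -0.9953] 0.05422162550576687 3.6833
[ 0.5175 -0.0933  0.1601] [-178.0716    0.077   -11.2915] [-0.2983  0.0629 -1.1808] 0.0541833393721074 3.7333
[ 0.5175 -0.0932  0.1602] [-178.0703    0.0682  -11.2814] [ 0.2207  0.4547 -0.9133] 0.05423017010707466 3.7833
(np.float64(101.73553529688238), np.float64(129.08630397469193)) (np.float64(138.65847653806867), np.float64(269.3057445754322))
```

View pics/w2.png

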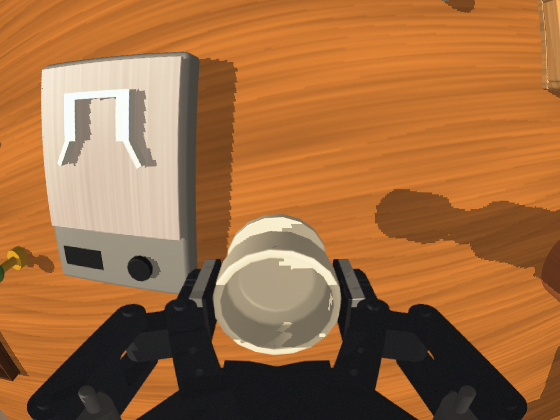

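The wrist view shows the cup held at (278,290), the scale on the left, the clip around (100,125) and the key at (140,268). The arm stopped short at y = -0.093 with its orientation turned, so I'll check the joints.

```bash
python3 - <<'E'
from h import *
np.set_printoptions(precision=3,suppress=True)
s=r.read_state()
for k in s: print(k,s[k])
c=cam('scene'); save(c,'s2')
E
```

```text
time_s 3.8333
joint_positions [-11.327  15.708  -8.624  65.737   1.927 179.942]
joint_vel [ 0.161 -0.061 -0.076  0.059 -0.014 -0.006]
tau [ -0.039 -55.593  33.489   0.009   0.147  -0.   ]
ee_pos [ 0.518 -0.093  0.16 ]
ee_rot [-178.073    0.068  -11.269]
wrist_force [ 0.031  0.664 -0.49 ]
moment [-0.02   0.008 -0.045]
gripper_force 32.349856792158036
width 0.054153687777297545
```

View pics/s2.png

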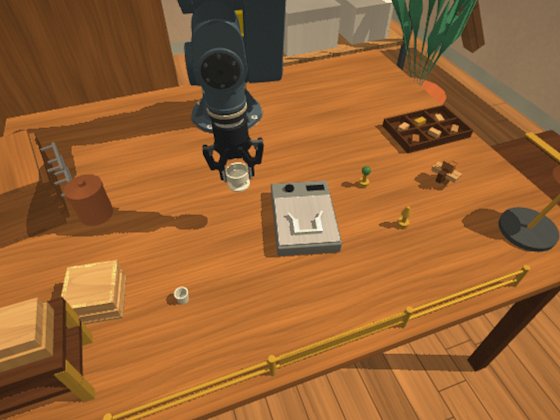

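The arm reached joint 6's +180° limit. A half turn gives the same grasp, so I'll turn back the other way in yaw.

Request:
drive_tool --pt "1 0 0 0 0 0 0.11" --pt "1 0 0 0 0 0 0.22" --pt "1 0 0 0 0 0 0.33" --pt "1 0 0 0 0 0 0.44" --pt "1 0 0 0 0 0 0.55" --pt "1 0 0 0 0 0 0.66" --pt "1 0 0 0 0 0 0.77" --pt "1 0 0 0 0 0 0.88"

```text
time_s: 4.55
ee_pos: [0.5176, -0.0928, 0.1603]
ee_rot: [-178.1, 0.1, 39.5]
wrist_force: [-0.2, 1.0, -0.9]
width: 0.0542
gripper_force: 32.3
```

```bash
python3 - <<'E'
from h import *
s=r.read_state(); print(s['ee_pos'],s['ee_rot'],s['joint_positions'])
E
```

```text
[ 0.51759856 -0.09278415  0.16031571] [-1.78066185e+02  5.96498364e-02  3.95002441e+01] [-10.85578331  16.78015718  -7.08518988  67.66199888   1.18774864
 129.62914679]
```

```bash
python3 - <<'E'
from h import *
s=r.read_state(); a=R.from_euler('xyz',s['ee_rot'],degrees=True); b=R.from_euler('xyz',[180,0,165.2],degrees=True)
print((b*a.inv()).as_rotvec())
E
```

```text
[ 0.01015274 -0.04036988  2.19364343]
```

Request:
drive_tool --pt "1 1 5 0 0.0005 -0.002 0.1" --pt "1 3 13 0 0.001 -0.004 0.2" --pt "1 5 22 0 0.0015 -0.006 0.3" --pt "1 7 31 0 0.002 -0.008 0.4" --pt "1 9 40 0 0.0025 -0.0095 0.5" --pt "1 10 48 0 0.003 -0.0115 0.6" --pt "1 11 53 0 0.0035 -0.0135 0.7" --pt "1 11 53 0 0.0035 -0.0135 0.731"

```text
time_s: 5.22
ee_pos: [0.5288, -0.0388, 0.1603]
ee_rot: [-178.6, -0.5, 81.5]
wrist_force: [-0.5, 0.3, -1.1]
width: 0.0542
gripper_force: 32.3
```

Request:
drive_tool --pt "1 1 5 0 0.0005 -0.002 0.1" --pt "1 3 13 0 0.001 -0.004 0.2" --pt "1 5 22 0 0.0015 -0.006 0.3" --pt "1 7 31 0 0.002 -0.008 0.4" --pt "1 9 40 0 0.0025 -0.0095 0.5" --pt "1 10 48 0 0.003 -0.0115 0.6" --pt "1 11 53 0 0.0035 -0.0135 0.7" --pt "1 11 53 0 0.0035 -0.0135 0.731"

```text
time_s: 5.88
ee_pos: [0.5397, 0.0141, 0.1603]
ee_rot: [-179.4, -0.5, 123.4]
wrist_force: [-1.4, -0.4, -0.4]
width: 0.0541
gripper_force: 32.3
```

Request:
drive_tool --pt "1 1 5 0 0.0005 -0.002 0.1" --pt "1 3 13 0 0.001 -0.004 0.2" --pt "1 5 22 0 0.0015 -0.006 0.3" --pt "1 7 31 0 0.002 -0.008 0.4" --pt "1 9 40 0 0.0025 -0.0095 0.5" --pt "1 11 48 0 0.003 -0.0115 0.6" --pt "1 12 51 0 0.0035 -0.0135 0.7" --pt "1 12 51 0 0.0035 -0.0135 0.731"

```text
time_s: 6.55
ee_pos: [0.5518, 0.065, 0.1603]
ee_rot: [180.0, -0.0, 165.2]
wrist_force: [0.4, -0.2, -0.7]
width: 0.054
gripper_force: 32.3
```

```bash
python3 - <<'E'
from h import *
np.set_printoptions(precision=4,suppress=True)
for i in range(3):
    c=cam('wrist'); print(c['s']['ee_pos'],c['s']['ee_rot'],c['s']['wrist_force'],c['s']['joint_positions'][5])
save(c,'w3'); a=R.from_euler('xyz',c['s']['ee_rot'],degrees=True); b=R.from_euler('xyz',[180,0,165.2],degrees=True)
print((b*a.inv()).as_rotvec()); print(proj(c,[.6149,.0478,.046]),proj(c,[.4788,.0534,.049]))
E
```

```text
[0.5518 0.065  0.1603] [179.9816  -0.0218 165.2379] [ 0.4144 -0.2487 -0.7072] 21.463964970867433
[0.5517 0.0647 0.1603] [179.9895  -0.0253 165.1608] [ 0.7016  0.2676 -1.4642] 21.51707500621077
[0.5516 0.0645 0.1603] [179.9977  -0.0333 164.8993] [ 0.0485 -0.6495 -2.0315] 21.758663502245668
[-0.0002 -0.0006  0.0052]
(np.float64(277.9952771383165), np.float64(272.62888332839566)) (np.float64(239.58583112790387), np.float64(121.557240139463))
```

View pics/w3.png

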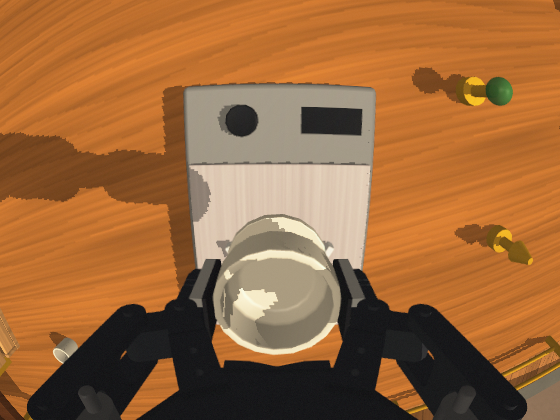

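This view, taken after the half turn, shows the key at (241,120), where I predicted (240,122). The flare tips are visible at (224,245) and (330,250), and the cup hides the clip. I'll get the clip relative to the key from the earlier picture w2.

```bash
cat > m.py <<'E'
from h import *
np.set_printoptions(precision=4,suppress=True)
def key(c,u,v,w=25):
    g=c['img'].max(2); k=np.zeros(g.shape,np.uint8); k[v-w:v+w,u-w:u+w]=(g[v-w:v+w,u-w:u+w]<45)
    n,l,st,ce=cv2.connectedComponentsWithStats(k); i=1+np.argmax(st[1:,4]); print('key',st[i],ce[i]); return onz(c,*ce[i],.049)
base=eyes.read_camera('wrist')
w3=dict(base); w3['s']=r.read_state(); w3['img']=base['img']
w2=dict(base); w2['s']=dict(ee_pos=[.5175,-.0932,.1602],ee_rot=[-178.0703,.0682,-11.2814]); w2['img']=cv2.imread('pics/w2.png')[:,:,::-1]
top=cam('top')
if __name__=='__main__':
    for n,c,k in(('w3',w3,(241,120,22)),('w2',w2,(140,268,18))): print(n,key(c,*k))
    h=cv2.cvtColor(w2['img'],cv2.COLOR_RGB2HSV); m=((h[...,2]>232)&(h[...,1]<30)).astype(np.uint8)
    m[:80]=0;m[175:]=0;m[:,:50]=0;m[:,165:]=0
    print('n',m.sum()); k2=key(w2,140,268,18)[:2]
    yaw=np.radians(-14.8); Rm=np.array([[np.cos(yaw),-np.sin(yaw)],[np.sin(yaw),np.cos(yaw)]])
    v,u=np.nonzero(m); P=np.array([onz(w2,a,b,.0575)[:2] for a,b in zip(u,v)]); Q=(P-k2)@Rm*1000
    for x in range(60,180,4):
        q=Q[(Q[:,0]>=x)&(Q[:,0]<x+4),1]
        if len(q): 
            q=np.sort(q); gaps=np.nonzero(np.diff(q)>8)[0]; print(x,len(q),q[0],q[-1],[(round(q[g],1),round(q[g+1],1)) for g in gaps])
    print(Q.max(0),Q.min(0))
    # scale far/near edge yaw
    for n,c,pp in(('w2',w2,[(65,276),(190,293),(181,53),(41,69)]),('w3',w3,[(186,89),(375,89)])):
        print(n,[onz(c,*p,.04)[:2] for p in pp])
E
python3 m.py
```

```text
key [226 105  31  31 732] [240.9016 120.2951]
w3 [0.4781 0.0546 0.049 ]
key [128 256  25  25 458] [139.8996 267.9803]
w2 [0.4797 0.0534 0.049 ]
n 1768
key [128 256  25  25 458] [139.8996 267.9803]
100 39 -13.029254209537143 78.03976053788351 [(np.float64(-7.4), np.float64(72.8))]
104 53 -11.237821163094592 76.52437622691657 [(np.float64(-4.7), np.float64(69.7))]
108 43 -9.466094055642 74.7371857743522 [(np.float64(-2.9), np.float64(68.1))]
112 48 -7.680367639449849 71.82413723222261 [(np.float64(-1.0), np.float64(65.3))]
116 53 -4.973814572424017 70.23494623836459 [(np.float64(0.8), np.float64(63.7))]
120 67 -3.1496313012708637 67.37162795544342 [(np.float64(9.5), np.float64(55.1))]
124 116 -2.354729952532893 67.11367230981126 [(np.float64(10.4), np.float64(54.8))]
128 99 -2.4060287234027413 66.8809974831258 [(np.float64(10.3), np.float64(54.6))]
132 113 -2.416678914126121 66.62538599309508 [(np.float64(10.2), np.float64(54.4))]
136 118 -2.473589896171236 66.44885746674093 [(np.float64(10.2), np.float64(54.3))]
140 112 -2.4764761945891367 66.26288719900508 [(np.float64(10.2), np.float64(54.2))]
144 113 -2.4727657915279972 66.1417008089961 [(np.float64(10.1), np.float64(54.1))]
148 107 -2.4327698253497307 66.02452747701778 [(np.float64(10.2), np.float64(54.0))]
152 109 -2.4027771286509294 65.95813478575415 [(np.float64(10.2), np.float64(55.2))]
156 124 -2.335652454685296 67.13052780850101 [(np.float64(13.2), np.float64(23.4)), (np.float64(28.6), np.float64(40.4)), (np.float64(43.8), np.float64(54.0))]
160 305 -2.26651380894243 67.11745770781054 []
164 149 -2.1607496499231953 67.12878845577832 []
[166.1655  78.0398] [100.2537 -13.0293]
w2 [array([0.4769, 0.1659]), array([0.4411, 0.0147]), array([ 0.6578, -0.0362]), array([0.6961, 0.1126])]
w3 [array([0.4398, 0.0174]), array([0.4798, 0.1661])]
```

Request:
drive_tool --pt "1 2 1 -10 0 0 0" --pt "1 5 2 -25 0 0 0" --pt "1 5 2 -42 0 0 0" --pt "1 5 2 -58 0 0 0" --pt "1 5 2 -70 0 0 0" --pt "1 5 2 -79 0 0 0" --pt "1 5 2 -83 0 0 0" --pt "1 5 2 -83 0 0 0"

```text
time_s: 7.47
ee_pos: [0.5561, 0.0662, 0.0762]
ee_rot: [-180.0, -0.1, 164.8]
wrist_force: [0.2, 1.3, -0.7]
width: 0.0543
gripper_force: 32.3
```

```bash
python3 - <<'E'
from h import *
c=cam('wrist'); save(c,'w4'); s=c['s']; print(s['ee_pos'],s['ee_rot'],s['wrist_force']); np.savez('w4.npz',p=s['ee_pos'],q=s['ee_rot'])
E
```

```text
[0.55611871 0.06623698 0.07622544] [-1.79975121e+02 -1.15504263e-01  1.64839311e+02] [ 0.2199739   1.27498378 -0.68080912]
```

View pics/w4.png

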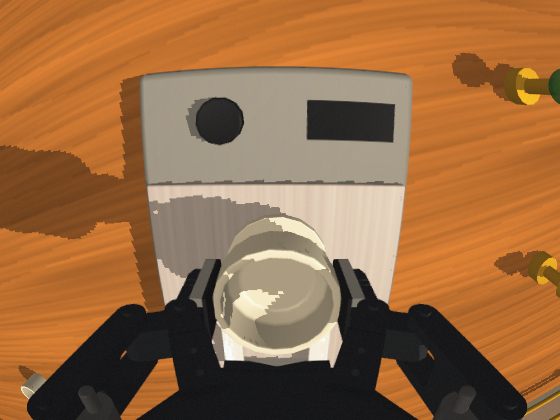

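The closer wrist view shows the key at (219,120), the held cup at (278,300), and parts of the white clip below it at (228,352) and (322,352). I'll check the lateral alignment against the key and those visible bits.

```bash
python3 - <<'E'
from m import *
d=np.load('w4.npz'); c=dict(base); c['s']=dict(ee_pos=d['p'],ee_rot=d['q']); c['img']=cv2.imread('pics/w4.png')[:,:,::-1]
k=key(c,219,120,32); print(k)
e=[onz(c,*p,.04)[:2] for p in((143,76),(411,76))]; print('near edge yaw',np.degrees(np.arctan2(*(e[1]-e[0])[::-1]))-90,e)
e=[onz(c,*p,.046)[:2] for p in((149,184),(405,184))]; print('pan edge yaw',np.degrees(np.arctan2(*(e[1]-e[0])[::-1]))-90, e,np.linalg.norm(e[1]-e[0]))
yaw=np.radians(-14.9); Rm=np.array([[np.cos(yaw),-np.sin(yaw)],[np.sin(yaw),np.cos(yaw)]])
o=k[:2]+Rm@[.132,.0322]; print('clip',o)
for p in((-10,22),(-10,-22),(-10,34.5),(-10,-34.5),(27,22),(27,-22),(-32,41),(-32,-41)): print(p,proj(c,np.append(o+Rm@(np.array(p)/1000),.0575)))
h=cv2.cvtColor(c['img'],cv2.COLOR_RGB2HSV); m=(h[...,2]>225)&(h[...,1]<35)
for v in range(325,375,5):
    u=np.nonzero(m[v,190:380])[0]+190
    if len(u): g=np.nonzero(np.diff(u)>3)[0]; print(v,u[0],u[-1],[(int(u[i]),int(u[i+1])) for i in g])
rim=proj(c,np.append(d['p'][:2],.076-.016+.046)); print('tcp rim',rim)
# top cam: clip vs key
t=top; kt=key(t,265,234,9)[:2]; print(kt)
E
```

```text
key [ 196   98   48   46 1533] [219.7091 121.6412]
[0.479  0.0554 0.049 ]
near edge yaw -15.130869533192808 [array([0.4392, 0.0181]), array([0.4791, 0.1655])]
pan edge yaw -15.121832418139505 [array([0.5002, 0.0041]), array([0.5388, 0.1469])] 0.14787212170161917
clip [0.6148 0.0526]
(-10, 22) (np.float64(316.3958482156997), np.float64(325.0319714110456))
(-10, -22) (np.float64(246.11287004694339), np.float64(325.44137815674645))
(-10, 34.5) (np.float64(336.0030654355723), np.float64(324.28111008533705))
(-10, -34.5) (np.float64(226.38914546551254), np.float64(324.9159664172711))
(27, 22) (np.float64(313.02072036413705), np.float64(365.58071416348463))
(27, -22) (np.float64(249.10562138910728), np.float64(365.9778127335992))
(-32, 41) (np.float64(349.7036093387022), np.float64(295.2246880553844))
(-32, -41) (np.float64(212.77998445236128), np.float64(295.95935373686706))
335 223 329 [(227, 327)]
340 223 328 [(233, 320)]
345 224 327 [(240, 313)]
350 224 327 [(242, 310)]
355 225 326 [(242, 309)]
tcp rim (np.float64(278.39056129365304), np.float64(304.6199391642207))Traceback (most recent call last):
  File "<stdin>", line 15, in <module>
  File "m.py", line 5, in key
    n,l,st,ce=cv2.connectedComponentsWithStats(k); i=1+np.argmax(st[1:,4]); print('key',st[i],ce[i]); return onz(c,*ce[i],.049)
                                                       ~~~~~~~~~^^^^^^^^^^
    return _wrapfunc(a, 'argmax', axis=axis, out=out, **kwds)
    return bound(*args, **kwds)
ValueError: attempt to get argmax of an empty sequence
```

```bash
python3 - <<'E'
from m import *
d=np.load('w4.npz'); c=dict(base); c['s']=dict(ee_pos=d['p'],ee_rot=d['q']); c['img']=cv2.imread('pics/w4.png')[:,:,::-1]
yaw=np.radians(-15.); Rm=np.array([[np.cos(yaw),-np.sin(yaw)],[np.sin(yaw),np.cos(yaw)]])
for n,us in(('lip',(242,309.5)),('outer',(224.5,327))):
    P=[(onz(c,u,352,.0575)[:2]-d['p'][:2])@Rm*1000 for u in us]; print(n,P,np.mean(P,0))
h=cv2.cvtColor(c['img'],cv2.COLOR_RGB2HSV)
# cup centre line by rim extremes
g=(h[...,1]<110)&(h[...,2]>100)
for v in(295,300,305):
    u=np.nonzero(g[v,205:350])[0]+205; P=[(onz(c,x,v,.106)[:2]-d['p'][:2])@Rm*1000 for x in(u[0],u[-1])]; print('cup',v,u[0],u[-1],P,np.mean(P,0))
k=(key(c,219,120,32)[:2]-d['p'][:2])@Rm*1000; print(k)
E
```

```text
lip [array([ 73.7137, -24.005 ]), array([73.7247, 20.8719])] [73.7192 -1.5665]
outer [array([ 74.3299, -35.8672]), array([74.3458, 32.6996])] [74.3378 -1.5838]
cup 295 213 340 [array([ -4.3844, -27.327 ]), array([-4.2998, 25.747 ])] [-4.3421 -0.79  ]
cup 300 213 340 [array([ -1.824 , -27.5734]), array([-1.7404, 25.9796])] [-1.7822 -0.7969]
cup 305 214 339 [array([  0.7716, -27.391 ]), array([ 0.8529, 25.7839])] [ 0.8123 -0.8035]
key [ 196   98   48   46 1533] [219.7091 121.6412]
[-71.6948 -30.4193]
```

Request:
drive_tool --pt "1 -0.2 -0.8 -4 0 0 0" --pt "1 -0.2 -0.8 -8 0 0 0" --pt "1 -0.2 -0.8 -10.5 0 0 0" --pt "1 -0.2 -0.8 -11 0 0 0" --pt "1 -0.2 -0.8 -11.5 0 0 0" --pt "1 -0.2 -0.8 -12 0 0 0" --pt "1 -0.2 -0.8 -12.5 0 0 0" --pt "1 -0.2 -0.8 -12.5 0 0 0"

```text
time_s: 8.38
ee_pos: [0.5565, 0.0656, 0.0648]
ee_rot: [180.0, -0.0, 164.9]
wrist_force: [0.2, -0.1, -1.3]
width: 0.0541
gripper_force: 32.3
```

Request:
drive_tool --pt "1 0 0 -0.3 0 0 0" --pt "1 0 0 -0.6 0 0 0" --pt "1 0 0 -0.8 0 0 0" --pt "1 0 0 -1 0 0 0" --pt "1 0 0 -1.2 0 0 0" --pt "1 0 0 -1.4 0 0 0" --pt "1 0 0 -1.4 0 0 0" --pt "1 0 0 -1.4 0 0 0"

```text
time_s: 9.05
ee_pos: [0.5565, 0.0656, 0.0634]
ee_rot: [180.0, -0.0, 164.9]
wrist_force: [-0.3, -0.6, -1.9]
width: 0.0541
gripper_force: 32.3
```

Request:
drive_tool --pt "1 0 0 -0.2 0 0 0" --pt "1 0 0 -0.4 0 0 0" --pt "1 0 0 -0.6 0 0 0" --pt "1 0 0 -0.8 0 0 0" --pt "1 0 0 -1 0 0 0" --pt "1 0 0 -1.2 0 0 0" --pt "1 0 0 -1.2 0 0 0" --pt "1 0 0 -1.2 0 0 0"

```text
time_s: 9.72
ee_pos: [0.5565, 0.0655, 0.0628]
ee_rot: [180.0, 0.0, 164.9]
wrist_force: [-2.8, -1.1, 6.9]
width: 0.0539
gripper_force: 33.2
```

Request:
drive_tool --pt "1 0 0 -0.1 0 0 0" --pt "1 0 0 -0.2 0 0 0" --pt "1 0 0 -0.3 0 0 0" --pt "1 0 0 -0.4 0 0 0" --pt "1 0 0 -0.5 0 0 0" --pt "1 0 0 -0.6 0 0 0" --pt "1 0 0 -0.6 0 0 0" --pt "1 0 0 -0.6 0 0 0"

```text
time_s: 10.38
ee_pos: [0.5565, 0.0655, 0.0628]
ee_rot: [180.0, 0.0, 164.9]
wrist_force: [-4.3, -0.9, 12.8]
width: 0.0541
gripper_force: 34.0
```

Request:
drive_tool --pt "1 0 0 0.9 0 0 0" --pt "1 0 0 1.8 0 0 0" --pt "1 4.8 -1.3 1.8 0 0 0" --pt "1 9.7 -2.6 1.8 0 0 0" --pt "1 14.5 -3.9 1.8 0 0 0" --pt "1 19.3 -5.2 1.8 0 0 0" --pt "1 23.2 -6.2 1.8 0 0 0" --pt "1 23.2 -6.2 1.8 0 0 0"

```text
time_s: 11.05
ee_pos: [0.5807, 0.0591, 0.0632]
ee_rot: [180.0, -0.0, 164.8]
wrist_force: [0.1, -0.3, -2.2]
width: 0.0539
gripper_force: 32.3
```

Request:
drive_tool --pt "1 1.4 -0.4 0 0 0 0" --pt "1 2.9 -0.8 0 0 0 0" --pt "1 4.3 -1.2 0 0 0 0" --pt "1 5.8 -1.6 0 0 0 0" --pt "1 7.2 -1.9 0 0 0 0" --pt "1 8.7 -2.3 0 0 0 0" --pt "1 9.7 -2.6 0 0 0 0" --pt "1 9.7 -2.6 0 0 0 0"

```text
time_s: 11.72
ee_pos: [0.5896, 0.0567, 0.0634]
ee_rot: [180.0, -0.0, 164.9]
wrist_force: [-0.1, -0.1, -1.6]
width: 0.0539
gripper_force: 32.3
```

Request:
drive_tool --pt "1 1.4 -0.4 0 0 0 0" --pt "1 2.9 -0.8 0 0 0 0" --pt "1 4.3 -1.2 0 0 0 0" --pt "1 5.8 -1.6 0 0 0 0" --pt "1 7.2 -1.9 0 0 0 0" --pt "1 8.7 -2.3 0 0 0 0" --pt "1 9.7 -2.6 0 0 0 0" --pt "1 9.7 -2.6 0 0 0 0"

```text
time_s: 12.38
ee_pos: [0.5993, 0.0541, 0.0634]
ee_rot: [180.0, -0.0, 164.9]
wrist_force: [-0.4, 0.5, -0.9]
width: 0.054
gripper_force: 32.3
```

Request:
drive_tool --pt "1 1 -0.3 0 0 0 0" --pt "1 1.9 -0.5 0 0 0 0" --pt "1 2.9 -0.8 0 0 0 0" --pt "1 3.9 -1 0 0 0 0" --pt "1 4.8 -1.3 0 0 0 0" --pt "1 5.8 -1.6 0 0 0 0" --pt "1 6.8 -1.8 0 0 0 0" --pt "1 6.8 -1.8 0 0 0 0"

```text
time_s: 13.05
ee_pos: [0.6061, 0.0523, 0.0634]
ee_rot: [180.0, -0.0, 164.9]
wrist_force: [0.2, 0.4, -1.2]
width: 0.0538
gripper_force: 32.3
```

Request:
drive_tool --pt "1 0.6 -0.2 0 0 0 0" --pt "1 1.3 -0.3 0 0 0 0" --pt "1 1.9 -0.5 0 0 0 0" --pt "1 2.6 -0.7 0 0 0 0" --pt "1 3.2 -0.9 0 0 0 0" --pt "1 3.9 -1 0 0 0 0" --pt "1 4.8 -1.3 0 0 0 0" --pt "1 4.8 -1.3 0 0 0 0"

```text
time_s: 13.72
ee_pos: [0.6109, 0.051, 0.0634]
ee_rot: [180.0, -0.0, 164.9]
wrist_force: [0.2, 0.9, -0.9]
width: 0.0541
gripper_force: 32.3
```

Request:
drive_tool --pt "1 0.2 0 0 0 0 0" --pt "1 0.4 -0.1 0 0 0 0" --pt "1 0.6 -0.2 0 0 0 0" --pt "1 0.8 -0.2 0 0 0 0" --pt "1 1 -0.3 0 0 0 0" --pt "1 1 -0.3 0 0 0 0" --pt "1 1 -0.3 0 0 0 0" --pt "1 1 -0.3 0 0 0 0"

```text
time_s: 14.38
ee_pos: [0.6117, 0.0507, 0.0634]
ee_rot: [180.0, -0.0, 164.9]
wrist_force: [-0.4, -0.5, -1.3]
width: 0.0539
gripper_force: 32.3
```

Request:
drive_tool --pt "1 0.2 0 0 0 0 0" --pt "1 0.4 -0.1 0 0 0 0" --pt "1 0.6 -0.2 0 0 0 0" --pt "1 0.8 -0.2 0 0 0 0" --pt "1 1 -0.3 0 0 0 0" --pt "1 1 -0.3 0 0 0 0" --pt "1 1 -0.3 0 0 0 0" --pt "1 1 -0.3 0 0 0 0"

```text
time_s: 15.05
ee_pos: [0.6126, 0.0505, 0.0634]
ee_rot: [180.0, -0.0, 164.9]
wrist_force: [-0.9, -0.1, -1.0]
width: 0.0542
gripper_force: 32.3
```

Request:
drive_tool --pt "1 0.2 0 0 0 0 0" --pt "1 0.4 -0.1 0 0 0 0" --pt "1 0.6 -0.2 0 0 0 0" --pt "1 0.8 -0.2 0 0 0 0" --pt "1 0.8 -0.2 0 0 0 0" --pt "1 0.8 -0.2 0 0 0 0" --pt "1 0.8 -0.2 0 0 0 0" --pt "1 0.8 -0.2 0 0 0 0"

```text
time_s: 15.72
ee_pos: [0.6134, 0.0502, 0.0634]
ee_rot: [180.0, -0.0, 164.9]
wrist_force: [0.4, 0.0, -0.8]
width: 0.0539
gripper_force: 32.3
```

Request:
drive_tool --pt "1 0.2 0 0 0 0 0" --pt "1 0.4 -0.1 0 0 0 0" --pt "1 0.6 -0.2 0 0 0 0" --pt "1 0.8 -0.2 0 0 0 0" --pt "1 0.8 -0.2 0 0 0 0" --pt "1 0.8 -0.2 0 0 0 0" --pt "1 0.8 -0.2 0 0 0 0" --pt "1 0.8 -0.2 0 0 0 0"

```text
time_s: 16.38
ee_pos: [0.6142, 0.0501, 0.0634]
ee_rot: [180.0, -0.0, 164.9]
wrist_force: [-0.1, 0.3, -1.1]
width: 0.0539
gripper_force: 32.3
```

Request:
drive_tool --pt "1 0.2 0 0 0 0 0" --pt "1 0.4 -0.1 0 0 0 0" --pt "1 0.6 -0.2 0 0 0 0" --pt "1 0.8 -0.2 0 0 0 0" --pt "1 0.8 -0.2 0 0 0 0" --pt "1 0.8 -0.2 0 0 0 0" --pt "1 0.8 -0.2 0 0 0 0" --pt "1 0.8 -0.2 0 0 0 0"

```text
time_s: 17.05
ee_pos: [0.6149, 0.0499, 0.0634]
ee_rot: [180.0, -0.0, 164.9]
wrist_force: [-1.8, -0.2, -0.1]
width: 0.0542
gripper_force: 32.4
```

Contact is probably beginning, so I'll push on in small steps.

Request:
drive_tool --pt "1 0.1 0 0 0 0 0" --pt "1 0.2 -0.1 0 0 0 0" --pt "1 0.3 -0.1 0 0 0 0" --pt "1 0.4 -0.1 0 0 0 0" --pt "1 0.4 -0.1 0 0 0 0" --pt "1 0.4 -0.1 0 0 0 0" --pt "1 0.4 -0.1 0 0 0 0" --pt "1 0.4 -0.1 0 0 0 0"

```text
time_s: 17.72
ee_pos: [0.6151, 0.0498, 0.0634]
ee_rot: [180.0, -0.1, 164.9]
wrist_force: [-4.8, 1.0, 1.8]
width: 0.0542
gripper_force: 32.6
```

Request:
drive_tool --pt "1 0.1 0 0 0 0 0" --pt "1 0.2 -0.05 0 0 0 0" --pt "1 0.2 -0.05 0 0 0 0" --pt "1 0.2 -0.05 0 0 0 0" --pt "1 0.2 -0.05 0 0 0 0" --pt "1 0.2 -0.05 0 0 0 0" --pt "1 0.2 -0.05 0 0 0 0" --pt "1 0.2 -0.05 0 0 0 0"

```text
time_s: 18.38
ee_pos: [0.6151, 0.0498, 0.0634]
ee_rot: [180.0, -0.1, 164.9]
wrist_force: [-5.6, 1.5, 2.4]
width: 0.0536
gripper_force: 32.7
```

```bash
python3 - <<'E'
from h import *
for i in range(2):
    c=cam('wrist'); print(c['s']['wrist_force'],c['s']['ee_pos'])
save(c,'w5')
E
```

```text
[-5.55395995  1.51293925  2.41621507] [0.61507795 0.04980451 0.06337413]
[-5.35273683  0.57933618  2.6579476 ] [0.61510216 0.04981801 0.06338646]
```

View pics/w5.png

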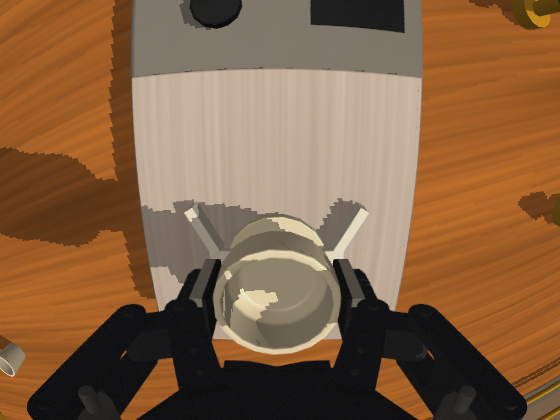

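The flares are symmetric about the cup, with tips at (192,213) and (363,213) and the cup at 278. The cup is seated and pressed with about 5.6 N. Next I release it and rise.

Request:
drive_tool --pt "0.2 0 0 0 0 0 0" --pt "0 0 0 0 0 0 0" --pt "-0.5 0 0 0 0 0 0" --pt "-1 0 0 0 0 0 0" --pt "-1 0 0 0 0 0 0" --pt "-1 0 0 0 0 0 0" --pt "-1 0 0 0 0 0 0" --pt "-1 0 0 0 0 0 0"

```text
time_s: 19.15
ee_pos: [0.6159, 0.0497, 0.0635]
ee_rot: [180.0, -0.0, 164.9]
wrist_force: [-0.2, -0.3, -0.0]
width: 0.0854
gripper_force: 0.0
```

Request:
drive_tool --pt "-1 0 0 5 0 0 0" --pt "-1 0 0 15 0 0 0" --pt "-1 0 0 30 0 0 0" --pt "-1 0 0 50 0 0 0" --pt "-1 0 0 75 0 0 0" --pt "-1 -10 2 95 0 0 0" --pt "-1 -25 5 105 0 0 0" --pt "-1 -45 8 105 0 0 0"

```text
time_s: 19.82
ee_pos: [0.5725, 0.0579, 0.172]
ee_rot: [179.9, 0.3, 164.8]
wrist_force: [0.7, 0.3, 0.2]
width: 0.0853
gripper_force: 0.0
```

```bash
python3 - <<'E'
from m import *
c=cam('wrist'); c=cam('wrist'); save(c,'w6'); s=c['s']; print(s['ee_pos'],s['ee_rot'],s['wrist_force'],s['width'])
np.savez('w6.npz',p=s['ee_pos'],q=s['ee_rot'])
p=proj(c,[.479,.0554,.049]); print(p)
E
```

```text
[0.5701 0.0579 0.17  ] [179.9616   0.0598 164.8921] [ 0.5443 -0.4679 -0.031 ] 0.08523421636336176
(np.float64(244.87459475275213), np.float64(96.17041795190998))
```

View pics/w6.png

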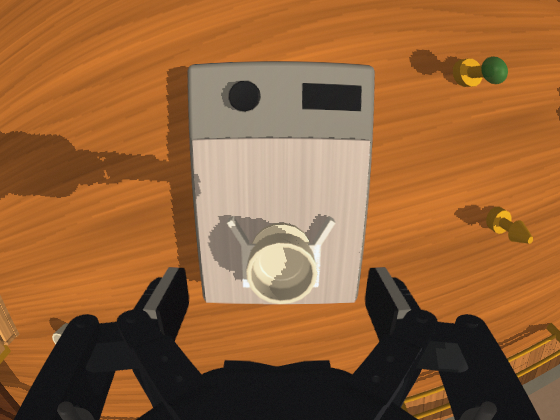

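The cup stands in the clip at rim centre (282,268), between the flares, and the fingers are clear. The key is at (245,96). Next I shut the fingers and go above the key.

Request:
drive_tool --pt "1 -20 -1 0 0 0 0" --pt "1 -45 -2 -5 0 0 0" --pt "1 -70 -2.5 -20 0 0 0" --pt "1 -85 -2.5 -45 0 0 0" --pt "1 -91 -2.5 -75 0 0 0" --pt "1 -91 -2.5 -95 0 0 0" --pt "1 -91 -2.5 -107 0 0 0" --pt "1 -91 -2.5 -110 0 0 0"

```text
time_s: 20.68
ee_pos: [0.479, 0.055, 0.0565]
ee_rot: [-179.9, -0.2, 164.9]
wrist_force: [-0.5, 0.1, 0.2]
width: 0.0001
gripper_force: 0.0
```

```bash
python3 - <<'E'
from m import *
s=r.read_state(); print(s['ee_pos'],s['ee_rot'],s['wrist_force'],s['width'])
d=np.load('w6.npz'); c=dict(base); c['s']=dict(ee_pos=d['p'],ee_rot=d['q']); c['img']=cv2.imread('pics/w6.png')[:,:,::-1]
print(key(c,244,96,24))
a=cv2.imread('pics/w6.png')
import sys
# cup rim fit & weight ball
h=cv2.cvtColor(c['img'],cv2.COLOR_RGB2HSV); g=((h[...,0]>40)&(h[...,0]<90)&(h[...,1]>80)).astype(np.uint8); g[:, :440]=0; g[120:]=0
n,l,st,ce=cv2.connectedComponentsWithStats(g); i=1+np.argmax(st[1:,4]); print(st[i],ce[i],onz(c,*ce[i],.056))
yaw=np.radians(-15.); Rm=np.array([[np.cos(yaw),-np.sin(yaw)],[np.sin(yaw),np.cos(yaw)]])
P=[onz(c,u,268,.092)[:2] for u in (247,316)]; print(P,np.mean(P,0))
E
```

```text
[0.48   0.0551 0.0581] [-179.9844   -0.0781  164.8572] [-0.1991 -0.0285  0.0799] 0.00018982977025226296
key [229  81  30  30 709] [243.5656  95.6488]
[0.4783 0.0545 0.049 ]
[482  57  26  27 543] [494.2449  69.8379] [0.4984 0.2799 0.056 ]
[array([0.6038, 0.0243]), array([0.6178, 0.0758])] [0.6108 0.05  ]
```

Request:
drive_tool --pt "1 0 0 -2 0 0 0" --pt "1 0 0 -4 0 0 0" --pt "1 0 0 -6 0 0 0" --pt "1 0 0 -7 0 0 0" --pt "1 0 0 -8 0 0 0" --pt "1 0 0 -8.5 0 0 0" --pt "1 0 0 -9 0 0 0" --pt "1 0 0 -9 0 0 0"

```text
time_s: 21.45
ee_pos: [0.4796, 0.0552, 0.0494]
ee_rot: [180.0, -0.0, 164.9]
wrist_force: [-0.3, 0.9, 0.1]
width: -0.0
gripper_force: 0.0
```

Request:
drive_tool --pt "1 0 0 -0.3 0 0 0" --pt "1 0 0 -0.6 0 0 0" --pt "1 0 0 -0.9 0 0 0" --pt "1 0 0 -1.2 0 0 0" --pt "1 0 0 -1.5 0 0 0" --pt "1 0 0 -1.5 0 0 0" --pt "1 0 0 -1.5 0 0 0" --pt "1 0 0 -1.5 0 0 0"

```text
time_s: 22.12
ee_pos: [0.4797, 0.0552, 0.048]
ee_rot: [180.0, -0.0, 164.9]
wrist_force: [-0.1, -0.5, 0.6]
width: 0.0003
gripper_force: 0.8
```

Request:
drive_tool --pt "1 0 0 -0.3 0 0 0" --pt "1 0 0 -0.6 0 0 0" --pt "1 0 0 -0.9 0 0 0" --pt "1 0 0 -1.2 0 0 0" --pt "1 0 0 -1.5 0 0 0" --pt "1 0 0 -1.5 0 0 0" --pt "1 0 0 -1.5 0 0 0" --pt "1 0 0 -1.5 0 0 0"

```text
time_s: 22.78
ee_pos: [0.4797, 0.0552, 0.0464]
ee_rot: [180.0, -0.0, 164.9]
wrist_force: [0.4, -0.3, 2.3]
width: 0.0
gripper_force: 1.0
```

Request:
drive_tool --pt "1 0 0 -0.1 0 0 0" --pt "1 0 0 -0.2 0 0 0" --pt "1 0 0 -0.3 0 0 0" --pt "1 0 0 -0.4 0 0 0" --pt "1 0 0 -0.5 0 0 0" --pt "1 0 0 -0.5 0 0 0" --pt "1 0 0 -0.5 0 0 0" --pt "1 0 0 -0.5 0 0 0"

```text
time_s: 23.45
ee_pos: [0.4797, 0.0552, 0.046]
ee_rot: [180.0, -0.0, 164.9]
wrist_force: [-0.8, 0.5, 5.3]
width: 0.0001
gripper_force: 2.6
```

Request:
drive_tool --pt "1 0 0 -0.1 0 0 0" --pt "1 0 0 -0.2 0 0 0" --pt "1 0 0 -0.2 0 0 0" --pt "1 0 0 -0.2 0 0 0" --pt "1 0 0 -0.2 0 0 0" --pt "1 0 0 -0.2 0 0 0" --pt "1 0 0 -0.2 0 0 0" --pt "1 0 0 -0.2 0 0 0"

```text
time_s: 24.12
ee_pos: [0.4797, 0.0552, 0.046]
ee_rot: [180.0, -0.0, 164.9]
wrist_force: [-1.4, -0.1, 7.6]
width: -0.0
gripper_force: 3.8
```

Request:
drive_tool --pt "1 0 0 0 0 0 0" --pt "1 0 0 0 0 0 0" --pt "1 0 0 0 0 0 0" --pt "1 0 0 0 0 0 0" --pt "1 0 0 0 0 0 0" --pt "1 0 0 0 0 0 0" --pt "1 0 0 0 0 0 0" --pt "1 0 0 0 0 0 0"

```text
time_s: 24.78
ee_pos: [0.4797, 0.0552, 0.046]
ee_rot: [180.0, -0.0, 164.9]
wrist_force: [-1.5, 0.1, 7.8]
width: -0.0
gripper_force: 3.8
```

Request:
drive_tool --pt "1 0 0 0 0 0 0" --pt "1 0 0 0 0 0 0" --pt "1 0 0 0 0 0 0" --pt "1 0 0 0 0 0 0" --pt "1 0 0 0 0 0 0" --pt "1 0 0 0 0 0 0" --pt "1 0 0 0 0 0 0" --pt "1 0 0 0 0 0 0"

```text
time_s: 25.45
ee_pos: [0.4797, 0.0552, 0.046]
ee_rot: [180.0, -0.0, 164.9]
wrist_force: [-0.8, 0.9, 7.4]
width: -0.0
gripper_force: 3.8
```

The key was held on its stop with about 7.6 N for more than 1.3 s. Next I go to the weight.

Request:
drive_tool --pt "-1 0 0 3 0 0 0" --pt "-1 0 0 15 0 0 0" --pt "-1 0 5 45 0 0 0" --pt "-1 2 20 75 0 0 0" --pt "-1 5 48 100 0 0 0" --pt "-1 8 82 114 0 0 0" --pt "-1 11 118 114 0 0 0" --pt "-1 14 155 114 0 0 0"

```text
time_s: 26.12
ee_pos: [0.4941, 0.2117, 0.1609]
ee_rot: [179.9, 0.1, 164.8]
wrist_force: [1.2, -0.4, -0.4]
width: 0.0856
gripper_force: 0.0
```

Request:
drive_tool --pt "-1 2 30 0 0 0 0" --pt "-1 4 52 0 0 0 0" --pt "-1 5 65 0 0 0 0" --pt "-1 6 70 0 0 0 0" --pt "-1 6 71 0 0 0 0" --pt "-1 6 71 0 0 0 0" --pt "-1 6 71 0 0 0 0" --pt "-1 6 71 0 0 0 0"

```text
time_s: 26.78
ee_pos: [0.4997, 0.28, 0.1598]
ee_rot: [-180.0, -0.0, 164.8]
wrist_force: [-0.1, -0.8, -0.3]
width: 0.0854
gripper_force: 0.0
```

```bash
python3 - <<'E'
from h import *
np.set_printoptions(precision=4,suppress=True)
c=cam('wrist'); s=c['s']; print(s['ee_pos'],s['ee_rot'],s['wrist_force'],s['width'])
h=cv2.cvtColor(c['img'],cv2.COLOR_RGB2HSV); g=((h[...,0]>40)&(h[...,0]<90)&(h[...,1]>80)).astype(np.uint8)
n,l,st,ce=cv2.connectedComponentsWithStats(g)
for i in range(1,n):
    if st[i,4]>150: print(st[i],ce[i],onz(c,*ce[i],.056))
E
```

```text
[0.4997 0.28   0.1598] [-179.9915   -0.0288  164.7831] [-0.0651 -0.7501 -0.2949] 0.08544125641026785
[262 190  31  32 783] [277.1111 205.765 ] [0.4985 0.2798 0.056 ]
```

Request:
drive_tool --pt "-1 -1 0 -15 0 0 0" --pt "-1 -1 0 -40 0 0 0" --pt "-1 -1 0 -65 0 0 0" --pt "-1 -1 0 -90 0 0 0" --pt "-1 -1 0 -108 0 0 0" --pt "-1 -1 0 -120 0 0 0" --pt "-1 -1 0 -125 0 0 0" --pt "-1 -1 0 -125 0 0 0"

```text
time_s: 27.5
ee_pos: [0.4981, 0.2803, 0.0338]
ee_rot: [-179.9, -0.1, 164.8]
wrist_force: [-1.2, 0.5, 0.5]
width: 0.0854
gripper_force: 0.0
```

Request:
drive_tool --pt "0 0 0 0 0 0 0" --pt "1 0 0 0 0 0 0" --pt "1 0 0 0 0 0 0" --pt "1 0 0 0 0 0 0" --pt "1 0 0 0 0 0 0" --pt "1 0 0 0 0 0 0" --pt "1 0 0 0 0 0 0" --pt "1 0 0 0 0 0 0" --grip_force 35

```text
time_s: 28.17
ee_pos: [0.499, 0.2814, 0.0354]
ee_rot: [180.0, 0.0, 164.9]
wrist_force: [-0.9, -0.2, 6.7]
width: 0.0237
gripper_force: 34.1
```

Request:
drive_tool --pt "1 0 0 2 0 0 0" --pt "1 0 0 8 0 0 0" --pt "1 0 0 20 0 0 0" --pt "1 0 0 40 0 0 0" --pt "1 0 0 65 0 0 0" --pt "1 0 0 90 0 0 0" --pt "1 0 0 105 0 0 0" --pt "1 0 0 110 0 0 0"

```text
time_s: 28.83
ee_pos: [0.4997, 0.2819, 0.1477]
ee_rot: [179.8, 0.1, 164.9]
wrist_force: [0.6, -0.7, -0.9]
width: 0.0236
gripper_force: 34.4
```

```bash
python3 - <<'E'
from h import *
np.set_printoptions(precision=4,suppress=True)
for n in('wrist','scene'):
    c=cam(n); s=c['s']; print(s['ee_pos'],s['ee_rot'],s['wrist_force'],s['width'])
    save(c,'h_'+n)
    h=cv2.cvtColor(c['img'],cv2.COLOR_RGB2HSV); g=((h[...,0]>40)&(h[...,0]<90)&(h[...,1]>80)).astype(np.uint8)
    y=((h[...,0]>18)&(h[...,0]<35)&(h[...,1]>150)&(h[...,2]>90)).astype(np.uint8)
    for nm,m in(('g',g),('brass',y)):
        k,l,st,ce=cv2.connectedComponentsWithStats(m)
        for i in range(1,k):
            if st[i,4]>25: print(n,nm,st[i],ce[i])
    if n=='scene': 
        for z in (0,.013,.021,-.035): print(z,proj(c,s['ee_pos']+[0,0,z]))
    else:
        for z in(.021,-.035): print(z,proj(c,s['ee_pos']+[0,0,z]))
E
```

```text
[0.4997 0.2819 0.1477] [179.8311   0.1293 164.8717] [ 0.629  -0.7073 -0.9115] 0.023557256590105623
wrist g [ 249  266   57   56 2559] [276.6835 293.642 ]
wrist brass [ 250  220   52   52 2026] [275.6708 245.5898]
wrist brass [533 331  27  20 217] [546.4977 339.5346]
0.021 (np.float64(278.4776477545529), np.float64(293.5571283739032))
-0.035 (np.float64(277.78897657317674), np.float64(242.13044010962125))
[0.4996 0.2818 0.1471] [179.8495   0.1137 164.8668] [ 0.5272 -0.2846 -1.149 ] 0.023929051481614963
scene g [429   0   7  16  33] [431.697    5.7576]
scene g [437   0   8  16  55] [439.5636   5.1091]
scene g [ 426    0   51   77 1398] [448.9843  26.1667]
scene g [423  17   6  29  30] [425.4     30.9667]
scene g [370 135   9   9  66] [373.9394 138.4848]
scene brass [219   0  13  28 263] [224.4487  11.365 ]
scene brass [415 117  11   9  63] [419.8889 120.7302]
scene brass [525 133  35  29 274] [543.5073 145.7883]
scene brass [365 143  11  15  95] [370.0632 151.8947]
scene brass [527 195  33  33 174] [543.6092 211.9655]
scene brass [397 207  13  22 162] [403.858  218.7099]
scene brass [ 104  266  426  154 3527] [318.135  347.0865]
scene brass [ 66 303  13  25 197] [ 71.2893 317.3756]
scene brass [ 82 322  10  23 143] [ 85.7343 334.9441]
scene brass [ 55 361  39  40 666] [ 75.7057 382.6532]
0 [371.3073 145.3299]
0.013 [372.1202 141.4243]
0.021 [372.6278 138.9856]
-0.035 [369.189  155.5068]
```

Request:
drive_tool --pt "1 2 -4 8 0 0 0" --pt "1 6 -12 15 0 0 0" --pt "1 13 -26 20 0 0 0" --pt "1 23 -45 20 0 0 0" --pt "1 34 -67 20 0 0 0" --pt "1 46 -91 20 0 0 0" --pt "1 58 -116 20 0 0 0" --pt "1 70 -140 20 0 0 0"

```text
time_s: 29.6
ee_pos: [0.5689, 0.1391, 0.1643]
ee_rot: [-180.0, -0.1, 164.9]
wrist_force: [-0.2, -0.7, -0.5]
width: 0.0236
gripper_force: 34.4
```

Request:
drive_tool --pt "1 12 -24 0 0 0 0" --pt "1 22 -46 0 0 0 0" --pt "1 31 -64 0 0 0 0" --pt "1 38 -78 0 0 0 0" --pt "1 43 -87 0 0 0 0" --pt "1 46 -91 0 0 0 0" --pt "1 46.5 -91.5 0 0 0 0" --pt "1 46.5 -91.5 0 0 0 0"

```text
time_s: 30.27
ee_pos: [0.615, 0.05, 0.1645]
ee_rot: [180.0, -0.1, 164.9]
wrist_force: [-0.3, -0.1, -0.5]
width: 0.0237
gripper_force: 34.4
```

```bash
python3 - <<'E'
from m import *
d=np.load('w6.npz'); c6=dict(base); c6['s']=dict(ee_pos=d['p'],ee_rot=d['q']); c6['img']=cv2.imread('pics/w6.png')[:,:,::-1]
c=cam('wrist'); s=c['s']; print(s['ee_pos'],s['ee_rot'],s['wrist_force'],s['width']); save(c,'w7')
# rim in w6: lower-half points via edge of saturation-low against clip/pan
g=cv2.Canny(cv2.GaussianBlur(c6['img'],(3,3),0),60,150); 
best=cv2.HoughCircles(cv2.GaussianBlur(cv2.cvtColor(c6['img'],cv2.COLOR_RGB2GRAY),(3,3),0)[215:315,230:335],cv2.HOUGH_GRADIENT,1,20,param1=120,param2=15,minRadius=26,maxRadius=38)
for b in best[0]:
    u,v=b[0]+230,b[1]+215; print('w6',u,v,b[2],onz(c6,u,v,.092))
h=cv2.cvtColor(c['img'],cv2.COLOR_RGB2HSV); gm=((h[...,0]>40)&(h[...,0]<90)&(h[...,1]>80)).astype(np.uint8)
k,l,st,ce=cv2.connectedComponentsWithStats(gm); i=1+np.argmax(st[1:,4]); print('ball',ce[i])
ym=((h[...,0]>18)&(h[...,0]<35)&(h[...,1]>150)&(h[...,2]>90)).astype(np.uint8); k,l,st,ce=cv2.connectedComponentsWithStats(ym); i=1+np.argmax(st[1:,4]); print('brass',ce[i],st[i])
q=cv2.cvtColor(c['img'],cv2.COLOR_RGB2GRAY); q=cv2.GaussianBlur(q,(3,3),0)
x=proj(c,[.6152,.0498,.092]); print('pred rim',x)
b=cv2.HoughCircles(q[170:330,210:345],cv2.HOUGH_GRADIENT,1,5,param1=120,param2=14,minRadius=25,maxRadius=40)
for t in (b[0][:5] if b is not None else []): u,v=t[0]+210,t[1]+170; print(u,v,t[2],onz(c,u,v,.092))
E
```

```text
[0.6148 0.0506 0.1647] [179.9855  -0.05   164.9251] [ 0.2602  0.0005 -0.9732] 0.024038991827364013
w6 281.5 265.5 34.1 [0.6085 0.0506 0.092 ]
ball [276.7257 293.62  ]
brass [275.6402 245.4519] [ 250  220   52   52 2018]
pred rim (np.float64(276.8606534325517), np.float64(221.3860691621747))
275.5 209.5 34.9 [0.6064 0.0512 0.092 ]
280.5 208.5 37.2 [0.6066 0.0547 0.092 ]
272.5 222.5 36.1 [0.6152 0.0466 0.092 ]
278.5 221.5 30.5 [0.6156 0.0509 0.092 ]
269.5 211.5 37.2 [0.6067 0.0467 0.092 ]
```

```bash
python3 - <<'E'
from m import *
d=np.load('w6.npz'); c6=dict(base); c6['s']=dict(ee_pos=d['p'],ee_rot=d['q']); c6['img']=cv2.imread('pics/w6.png')[:,:,::-1]
d7=r.read_state(); c7=dict(base); c7['s']=d7; c7['img']=cv2.imread('pics/w7.png')[:,:,::-1]
for n,c,(u0,v0,u1,v1) in(('w6',c6,(235,225,330,312)),('w7',c7,(215,170,340,270))):
    e=cv2.Canny(cv2.GaussianBlur(np.ascontiguousarray(c['img']),(3,3),0),40,110)
    v,u=np.nonzero(e[v0:v1,u0:u1]); P=np.array([onz(c,a+u0,b+v0,.092)[:2] for a,b in zip(u,v)])
    for st in((.615,.05),(.609,.05)):
        for rad in(.028,.024):
            o=np.array(st)
            for it,tol in enumerate((.004,.003,.002,.0015,.0015,.0015)):
                D=np.linalg.norm(P-o,axis=1); k=abs(D-rad)<tol; X=P[k]
                if k.sum()<15: break
                J=(X-o)/D[k][:,None]; o=o+np.linalg.lstsq(J,D[k]-rad,rcond=None)[0]
            print(n,st,rad,o,k.sum())
E
```

```text
w6 (0.615, 0.05) 0.028 [0.6166 0.0487] 251
w6 (0.615, 0.05) 0.024 [0.6163 0.0486] 169
w6 (0.609, 0.05) 0.028 [0.6099 0.0498] 189
w6 (0.609, 0.05) 0.024 [0.6045 0.051 ] 206
w7 (0.615, 0.05) 0.028 [0.6133 0.0495] 177
w7 (0.615, 0.05) 0.024 [0.6131 0.0503] 166
w7 (0.609, 0.05) 0.028 [0.6099 0.049 ] 196
w7 (0.609, 0.05) 0.024 [0.6083 0.0511] 216
```

Request:
drive_tool --pt "1 0 -0.5 -6 0 0 0" --pt "1 0 -0.5 -14 0 0 0" --pt "1 0 -0.5 -22 0 0 0" --pt "1 0 -0.5 -30 0 0 0" --pt "1 0 -0.5 -38 0 0 0" --pt "1 0 -0.5 -45 0 0 0" --pt "1 0 -0.5 -50 0 0 0" --pt "1 0 -0.5 -53 0 0 0"

```text
time_s: 31.18
ee_pos: [0.6148, 0.0491, 0.1106]
ee_rot: [-180.0, -0.1, 164.9]
wrist_force: [0.9, 0.2, -0.7]
width: 0.0237
gripper_force: 34.4
```

Request:
drive_tool --pt "1 0 0 -1 0 0 0" --pt "1 0 0 -2 0 0 0" --pt "1 0 0 -3 0 0 0" --pt "1 0 0 -4 0 0 0" --pt "1 0 0 -5 0 0 0" --pt "1 0 0 -5.5 0 0 0" --pt "1 0 0 -6 0 0 0" --pt "1 0 0 -6 0 0 0"

```text
time_s: 31.85
ee_pos: [0.6151, 0.0492, 0.1057]
ee_rot: [180.0, -0.0, 164.9]
wrist_force: [0.3, 0.5, -0.7]
width: 0.0239
gripper_force: 34.4
```

Request:
drive_tool --pt "1 0 0 -0.3 0 0 0" --pt "1 0 0 -0.6 0 0 0" --pt "1 0 0 -0.9 0 0 0" --pt "1 0 0 -1.2 0 0 0" --pt "1 0 0 -1.5 0 0 0" --pt "1 0 0 -1.5 0 0 0" --pt "1 0 0 -1.5 0 0 0" --pt "1 0 0 -1.5 0 0 0"

```text
time_s: 32.52
ee_pos: [0.6152, 0.0492, 0.1042]
ee_rot: [180.0, -0.0, 164.9]
wrist_force: [0.5, 0.6, -1.3]
width: 0.0238
gripper_force: 34.4
```

Request:
drive_tool --pt "1 0 0 -0.2 0 0 0" --pt "1 0 0 -0.4 0 0 0" --pt "1 0 0 -0.6 0 0 0" --pt "1 0 0 -0.8 0 0 0" --pt "1 0 0 -0.8 0 0 0" --pt "1 0 0 -0.8 0 0 0" --pt "1 0 0 -0.8 0 0 0" --pt "1 0 0 -0.8 0 0 0"

```text
time_s: 33.18
ee_pos: [0.6152, 0.0492, 0.1035]
ee_rot: [180.0, -0.0, 164.9]
wrist_force: [-0.4, -0.9, 0.3]
width: 0.0235
gripper_force: 34.5
```

Request:
drive_tool --pt "1 0 0 -0.1 0 0 0" --pt "1 0 0 -0.2 0 0 0" --pt "1 0 0 -0.3 0 0 0" --pt "1 0 0 -0.3 0 0 0" --pt "1 0 0 -0.3 0 0 0" --pt "1 0 0 -0.3 0 0 0" --pt "1 0 0 -0.3 0 0 0" --pt "1 0 0 -0.3 0 0 0"

```text
time_s: 33.85
ee_pos: [0.6153, 0.0492, 0.1034]
ee_rot: [180.0, 0.0, 164.9]
wrist_force: [-0.4, -1.1, 5.1]
width: 0.0241
gripper_force: 34.7
```

The weight is standing on the cup's inner floor. I'll relax a little, then let go and rise.

Request:
drive_tool --pt "1 0 0 0.3 0 0 0" --pt "1 0 0 0.3 0 0 0" --pt "0.4 0 0 0.3 0 0 0" --pt "0 0 0 0.3 0 0 0" --pt "-0.5 0 0 0.3 0 0 0" --pt "-1 0 0 0.3 0 0 0" --pt "-1 0 0 0.3 0 0 0" --pt "-1 0 0 0.3 0 0 0"

```text
time_s: 34.52
ee_pos: [0.6151, 0.0492, 0.1032]
ee_rot: [180.0, -0.0, 164.9]
wrist_force: [0.1, -0.2, -0.3]
width: 0.0837
gripper_force: 0.0
```

Request:
drive_tool --pt "-1 0 0 0 0 0 0" --pt "-1 0 0 5 0 0 0" --pt "-1 0 0 15 0 0 0" --pt "-1 0 0 30 0 0 0" --pt "-1 0 0 50 0 0 0" --pt "-1 0 0 70 0 0 0" --pt "-1 0 0 85 0 0 0" --pt "-1 0 0 85 0 0 0"

```text
time_s: 35.18
ee_pos: [0.6168, 0.0493, 0.1928]
ee_rot: [179.9, 0.3, 164.9]
wrist_force: [0.8, 0.3, -0.1]
width: 0.0853
gripper_force: 0.0
```

```bash
python3 - <<'E'
from h import *
np.set_printoptions(precision=4,suppress=True)
for n in('wrist','scene'):
    c=cam(n); s=c['s']; print(s['ee_pos'],s['wrist_force'],s['width'])
    h=cv2.cvtColor(c['img'],cv2.COLOR_RGB2HSV); g=((h[...,0]>40)&(h[...,0]<90)&(h[...,1]>80)).astype(np.uint8)
    if n=='scene': g[:90]=0
    k,l,st,ce=cv2.connectedComponentsWithStats(g); i=1+np.argmax(st[1:,4]); print(n,'ball',st[i],ce[i],onz(c,*ce[i],.124),'expected',proj(c,[.6152,.0492,.124]))
E
```

```text
[0.6168 0.0493 0.1928] [ 0.8127  0.2859 -0.1366] 0.08527920752949719
wrist ball [ 256  202   37   37 1063] [274.3076 219.936 ] [0.6148 0.0475 0.124 ] expected (np.float64(276.7895761337571), np.float64(219.86736192199717))
[0.6163 0.0493 0.1909] [ 0.6033  0.9505 -1.129 ] 0.08529230892142468
scene ball [303 198  10   9  75] [307.2133 202.0667] [0.6134 0.0503 0.124 ] expected [307.085  202.7016]
```

The ball is where it should be in both cameras (height 0.124 m, centred over the cup) and the gripper is clear, so I'm handing the job in.

```bash
python3 -c "
from plant import r,eyes,order
print(order.finish_job())"
```

```text
the job is handed in; nothing more can be done
None
```

I handed the job in at about 35 s and got no verdict back: the cup was pressed home in the clip with about 5.6 N, the tare key was held on its stop with about 7.6 N for over a second, and the last camera check showed the weight's ball at the right height, centred over the cup.

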